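Shut the pharmacy drawer and snap its over-centre latch

TASK

The drawer of the mint-green cabinet has been left ajar: push it fully shut, and only then push the ball-ended latch lever on the cabinet's top over towards the drawer front, past its dead point, until it snaps home in lock with its claw over the front of the shut drawer. Only push with the fingers: pinch and lift nothing, do not disturb the jars and other things standing about, and finish with the hand clear.

Things in the scene. Friction and masses are not known exactly. Their poses are not given: they have to be found in the camera images.
- cab: mint-green metal cabinet standing fixed on the counter, 240 mm deep (its x), 280 mm wide (its y), 100 mm high. Origin: centre of its underside; its x axis points from the drawer front to its back, z up. The drawer front is on its -x side.
- cab_drawer0 (a joint): how far the cabinet's only drawer is open, in m: 0 = fully shut, grows as it slides out along the cabinet's -x. It runs with light friction and stays where it is left.
- cab_drawer0_handle (a point): middle of the drawer's horizontal bar handle (a round steel bar along the cabinet's y, 11 mm thick and 130 mm long, 62 mm above the counter, standing 35 mm off the drawer front), moves with the drawer. Pushing it along the cabinet's +x shuts the drawer.
- latch (a joint): angle of the latch lever in rad: 0 = open (lever leans 0.6 rad back from vertical towards the cabinet's back, claw raised), 0.6 = dead point (lever upright), 1.2 = locked (lever leans 0.6 rad towards the drawer front, claw down in front of the drawer). A spring drives it away from the dead point to the nearer end; starting it from open takes about 8 to 12 N at the ball, falling to nothing at the dead point.
- latch_ball (a point): centre of the black ball, 28 mm across, at the end of the latch lever; the lever is a steel rod 10 mm thick with the ball's centre 90 mm from the pivot. It moves with the lever, in the cabinet's x-z plane.
- latch_rod (a point): middle of the bare part of the lever's rod, 55 mm from the pivot; moves with the lever.
- latch_pivot (a point): the lever's pivot axis (along the cabinet's y), fixed in a steel bracket 50 mm wide on the cabinet's top, 30 mm above the top and 35 mm behind the cabinet's front edge, midway across. Behind it, 55 mm further back, a post of the same height carries the spring strut. From the pivot a claw about 55 mm long rises steeply while the latch is open.
- tile: white porcelain pill tile 160 x 160 x 8 mm on the counter beside the cabinet; origin: centre of its underside. Leave alone.
- tray: shallow chrome tray 140 x 170 x 20 mm on the counter beside the cabinet; origin: centre of its underside. Leave alone.
- cup: small clear measuring cup, 44 mm across and 50 mm high, in the tray; origin: centre of its underside. Leave alone.
- jar: brown glass jar 60 mm across and 85 mm high, standing on the cabinet's top to one side of the latch; origin: centre of its underside. Leave alone.
- pills: small white pill jar 44 mm across and 65 mm high, standing on the cabinet's top to the other side; origin: centre of its underside. Leave alone.
- mortar: white porcelain mortar bowl, 84 mm across and 55 mm high, in the tray; origin: centre of its underside. Leave alone.
- scoop: tin scoop, pan 70 x 50 x 24 mm with a 65 mm round handle to its -x, on the counter in front of the tile; origin: under the pan's centre. Leave alone.

How it is judged (in metres and radians):
On the way, in this order (a step that is already met when the one before it is completed fails the run):
1. the drawer is fully shut while the latch is still open (value of joint cab_drawer0 below 0.005 m and value of joint latch below 0.3 rad), for 0.2 s.
2. the latch lever has snapped past its dead point into lock, the drawer still shut (value of joint cab_drawer0 below 0.005 m and value of joint latch above 1.12 rad), for 0.2 s.
At the end, for the whole second after the job is handed in: drawer within 5 mm of fully shut, latch lever at rest within 0.08 rad of its locked end (joint above 1.12), every bystander upright within 15 mm of where it stood (all of step 2 and velocity of joint latch below 0.05 rad/s and distance of each of tile, tray, cup, jar, pills, mortar, scoop from where it was at the start of the episode below 0.015 m and angle between each of tile, tray, cup, jar, pills, mortar, scoop's own z axis and vertical below 0.15 rad); the robot touches nothing.
It fails at once if the lever is thrown past its dead point while the drawer is still open (value of joint latch above 0.6 rad and value of joint cab_drawer0 above 0.008 m).
It fails at once if a bystander is pushed, lifted or tipped (distance of any of tile, tray, cup, jar, pills, mortar, scoop from where it was at the start of the episode above 0.02 m or angle between any of tile, tray, cup, jar, pills, mortar, scoop's own z axis and vertical above 0.3 rad).
It fails at once if the lever is taken between the fingers (distance between the grasp point and latch_ball below 0.011 m or distance between the grasp point and latch_rod below 0.008 m).
It fails at once if the drawer's handle is taken between the fingers (x of the grasp point in the frame of cab_drawer0_handle between -0.005 and 0.005 m and z of the grasp point in the frame of cab_drawer0_handle between -0.012 and 0.012 m and y of the grasp point in the frame of cab_drawer0_handle between -0.05 and 0.05 m).
It also fails if it takes over 53 s, if anything falls off the work surface, if the arm or the gripper's body presses on something with over 40 N, if the wrist force passes 120 N, or if a joint passes its speed limit or range.

ROBOT

A 6-joint arm with a two-finger parallel gripper is mounted at the origin on the work surface. World frame = base frame: x ahead of the robot, y to its left, z up, the work surface at z = 0. Lengths are in mm, angles in rad, forces in N, time in s.
With the tool pointing down it reaches from about 275 to 825 mm from the base axis. Payload 4.9 kg.
Tool frame: the origin (TCP) lies at the very end of the fingers, on their centre line; the grasp point (between the pads) lies 19 mm behind it; z points along the fingers, y is the line along which they close (so a half turn about z gives the same grasp; the last joint's range is limited). The gripper opens to 85 mm and grips with 20 to 120 N. Pads are 22 mm wide; open, the fingers measure 114 mm over their backs; the gripper's body (76 mm by 85 mm) begins 54 mm behind the grasp point. The pads swing forward as they close: fully open they stand 13 mm farther back than shut.
Start: joints at [-1.366, 0.326, -0.193, 1.052, 0, 1.437], TCP at [182.808, -518.748, 231.281] pointing down, gripper open.
Joint ranges: [-2.65, 2.65], [-0.97, 1.79], [-1.3, 1.35], [-1.93, 2.1], [-1.47, 1.37], [-3.14, 3.14]. Speed limits (rad/s): [2.57, 2.57, 3.14, 3.14, 3.14, 3.14].

INTERFACE

Orientations are given as [roll, pitch, yaw] about the fixed x, y, z axes, in that order (R = Rz(yaw) Ry(pitch) Rx(roll)).
In Python, from bench import bot, solve_ik, imaging gives the robot as it stands. Calls block until the motion is done:
- bot.move_ptp(position, orientation): joint-space move of the TCP to a pose.
- bot.movel(position, rot=None, max_speed=150, threshold=None): straight line of the TCP; rot=None keeps the orientation; max_speed is the mean speed in mm/s. With threshold (N) it stops when the force on the tool has changed by that much, and returns True; else False.
- bot.move_j(angles): joint-space move.
- bot.grip(opening, effort=None): opening from 0.0 (shut) to 1.0 (fully open); effort is the grip in N (None keeps the last); returns when the fingers have stopped.
- bot.dwell(seconds).
- solve_ik(position, orientation): joint angles nearest the present ones, or None.
- bot.get_state(): the state.
- imaging.capture(name): name is "scene" or "side" or "wrist"; returns the picture (480x640x3 uint8, blue, green, red); there is no depth.
- imaging.camera_model(name): a dict with "K" (3x3 intrinsics, pixels), "position" and "rotation" of the camera in the world. Camera axes: x right, y up, looking along -z (the intrinsics and any distortion apply to the point x, -y, -z); pixel columns grow to the right and rows downward; lengths in mm; the calibration is good to about 2 mm. A picture is of the moment at which its call begins: read the wrist's pose just before it. camera_model takes no time and is no camera call; for the wrist camera it gives the pose at the moment of the call.
A pose or a line that the arm cannot do raises bot.IKError and nothing moves.
- bot.sign_off(): hands the job in; it is judged then, once.
The state is a dict: "t": time; "qpos": joint angles; "joint_velocities": joint speeds; "effort": joint torques, N m; "tcp_pos": TCP position; "orientation": TCP orientation; "contact_force": force on the tool from outside, world axes, zero at the start; "wrist_torque": the same for the moment, N m; "opening": opening from 0.0 (shut) to 1.0 (fully open); "gripper_force": force on a finger pad.
Only numpy, scipy, OpenCV 4.12 (cv2) and the standard library are available. Lean on these libraries where they do the work, as an engineer would, in place of code of your own. Each camera call takes 0.05 s, during which the arm holds its last target. There are 200 camera calls.

## Working session

There is one attempt and no reset: what is moved stays moved. The work goes in short steps, each a Python script; the robot and the scene stay as the last script left them, time stands still between calls to the robot, and variables do not carry over. Pictures are saved under pics/ and viewed, at most 10 in all, crops included, and the job is handed in when it is done.

```bash
mkdir -p pics; python3 - <<'E'
from bench import bot, imaging
import cv2
for n in("scene","side"):
    cv2.imwrite(f"pics/{n}0.png",imaging.capture(n)); print(n,imaging.camera_model(n))
print(bot.get_state()["t"])
E
```

```text
scene {'K': array([[496.6113715 ,   0.        , 327.43342832],
       [  0.        , 496.6113715 , 249.97320734],
       [  0.        ,   0.        ,   1.        ]]), 'position': array([1193.22731965,  579.47962948,  655.38657092]), 'rotation': array([ 9.96132410e-01, -2.53154221e-04,  2.37984621e+00])}
side {'K': array([[458.81459265,   0.        , 314.44624859],
       [  0.        , 458.81459265, 243.47322441],
       [  0.        ,   0.        ,   1.        ]]), 'position': array([ 618.83773365, -680.960765  ,  735.54406532]), 'rotation': array([ 0.85864319,  0.02053429, -0.02459484])}
0.1
```

View pics/scene0.png

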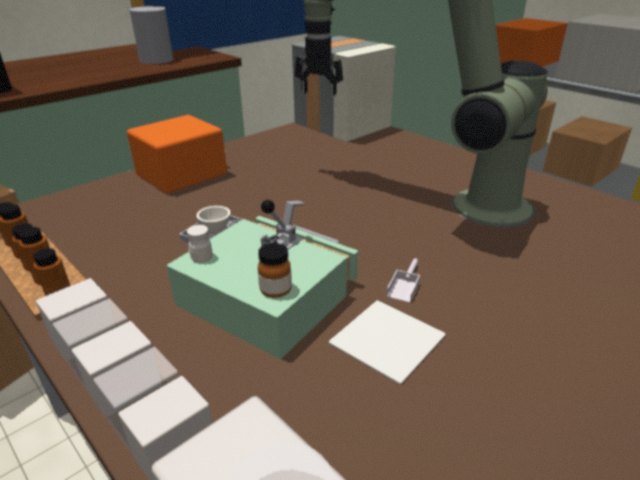

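View pics/side0.png

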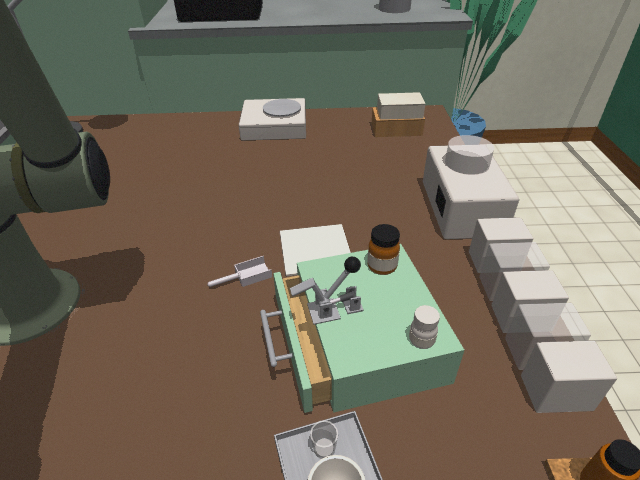

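The side view shows the cabinet with its drawer front towards the robot: top corners near (298,262), (402,248), (462,348) and (332,402). The handle bar runs (265,315)–(273,362) and the ball is at (352,265), leaning back. In the scene view the ball is at (267,207).

```bash
cat > h.py <<'E'
import numpy as np, cv2
from scipy.spatial.transform import Rotation as Ro
from bench import imaging
def cam(n):
    m=imaging.camera_model(n); return m["K"],np.array(m["position"]),Ro.from_euler("xyz",m["rotation"]).as_matrix()
def rays(n,px):
    K,p,R=cam(n); px=np.atleast_2d(px).astype(float)
    d=np.c_[(px-K[:2,2])/[K[0,0],K[1,1]],np.ones(len(px))]*[1,-1,-1]
    return p,d@R.T
def plane(n,px,z):
    p,d=rays(n,px); return p+d*((z-p[2])/d[:,2])[:,None]
def proj(n,P):
    K,p,R=cam(n); c=(np.atleast_2d(P)-p)@R*[1,-1,-1]; u=c@K.T; return u[:,:2]/u[:,2:]
def tri(a,pa,b,pb):
    p,d=rays(a,pa); q,e=rays(b,pb); d,e=d[0],e[0]
    s=np.linalg.lstsq(np.c_[d,-e],q-p,rcond=None)[0]; A,B=p+s[0]*d,q+s[1]*e
    return (A+B)/2,np.linalg.norm(A-B)
def blob(m,near=None):
    n,l,s,c=cv2.connectedComponentsWithStats(m.astype(np.uint8))
    i=1+(np.argmax(s[1:,4]) if near is None else np.argmin(np.linalg.norm(c[1:]-near,axis=1)+1e3*(s[1:,4]<15)))
    return l==i,c[i],s[i]
E
python3 - <<'E'
from h import *
im=cv2.imread("pics/side0.png"); hsv=cv2.cvtColor(im,cv2.COLOR_BGR2HSV)
print("hsv",hsv[375,390],hsv[330,400],hsv[390,400],hsv[340,292],"base proj",proj("side",[0,0,0]),proj("scene",[0,0,0]))
h,s,v=cv2.split(hsv)
roi=np.zeros_like(h,bool); roi[200:420,230:480]=1
ref=hsv[330,400].astype(int)
m=roi&(abs(h.astype(int)-ref[0])<8)&(abs(v.astype(int)-ref[2])<14)&(s>50)
b,c,st=blob(m); print(c,st)
ys,xs=np.nonzero(b)
hull=cv2.convexHull(np.c_[xs,ys].astype(np.int32))[:,0]
P=plane("side",hull,100)[:,:2].astype(np.float32)
r=cv2.minAreaRect(P); print("top rect",r); print(cv2.boxPoints(r))
sc=cv2.imread("pics/scene0.png")
_,c1,s1=blob(im.max(2)<45,(352,265)); _,c2,s2=blob(sc.max(2)<55,(267,207))
print("ball",c1,s1,c2,s2,tri("side",c1,"scene",c2))
print("handle ends",plane("side",[(265,315),(273,362)],62))
o=im.copy(); o[b]=(0,0,255); cv2.imwrite("pics/m.png",cv2.resize(o[200:430,200:490],None,fx=2.6,fy=2.6))
E
```

```text
hsv [ 67  44 104] [ 67  50 209] [ 66  47 103] [ 66  52 211] base proj [[ 27.8610299  304.30073282]] [[491.84506988 205.49185681]]
[376.35780652 316.61996721] [ 317  246  121  133 5489]
top rect ((725.5341796875, -113.64968872070312), (222.77442932128906, 278.3265075683594), 12.17342472076416)
[[ 587.306       -1.1040726]
 [ 645.9972    -273.17206  ]
 [ 863.7623    -226.19531  ]
 [ 805.07117     45.87268  ]]
ball [351.79005525 264.35359116] [345 257  15  16 181] [267.55555556 206.52380952] [262 201  12  12 126] (array([ 685.51668353, -120.09238581,  201.75512414]), np.float64(1.919832857423283))
handle ends [[ 524.74601683 -104.77438408   62.        ]
 [ 544.68198419 -211.2830237    62.        ]]
```

View pics/m.png

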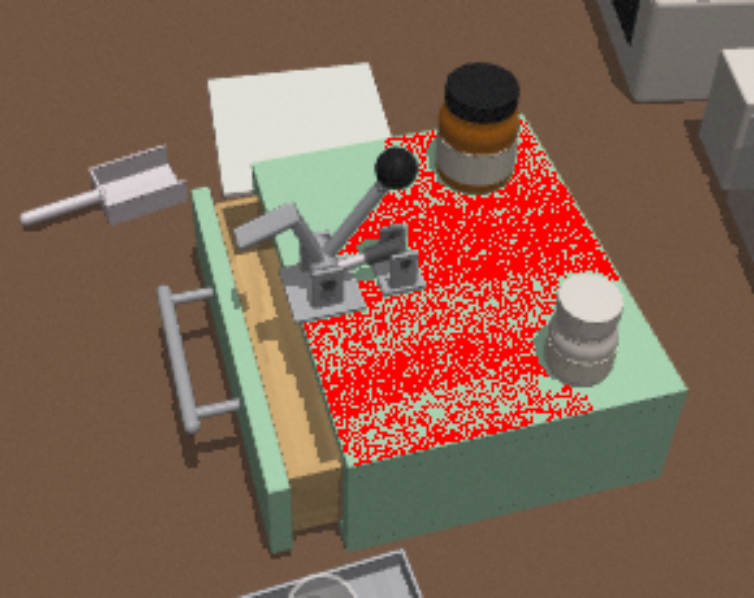

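The crop shows the mask missing the front-left part of the top (saturation threshold too tight). The handle bar runs (263.5,312)–(274,364.5). I'll refit with a looser mask.

```bash
python3 - <<'E'
from h import *
im=cv2.imread("pics/side0.png"); h,s,v=cv2.split(cv2.cvtColor(im,cv2.COLOR_BGR2HSV))
roi=np.zeros_like(h,bool); roi[200:420,230:480]=1
g=(roi&(abs(h.astype(int)-67)<10)&(v>160)&(s>30)).astype(np.uint8)
b,c,st=blob(cv2.erode(g,np.ones((3,3)))); b=cv2.dilate(b.astype(np.uint8),np.ones((3,3)))
ys,xs=np.nonzero(b); hull=cv2.convexHull(np.c_[xs,ys].astype(np.int32))[:,0]
r=cv2.minAreaRect(plane("side",hull,100)[:,:2].astype(np.float32)); box=cv2.boxPoints(r)
print(st,r,box)
yaw=np.deg2rad(r[2]); O=np.array(r[0]); R=np.array([[np.cos(yaw),-np.sin(yaw)],[np.sin(yaw),np.cos(yaw)]])
loc=lambda P:(np.asarray(P)[...,:2]-O)@R
print("handle",loc(plane("side",[(263.5,312),(274,364.5)],62)))
print("ball",loc([685.5,-120.1]),"expected x",-120+35+90*np.sin(.6),"z",130+90*np.cos(.6))
print("jar,pills",loc(plane("side",[(384,267),(424,342)],100)))
print("tray corners",loc(plane("side",[(276,435),(354,413)],20)),"scoop",loc(plane("side",[(210,284),(268,268)],10)))
E
```

```text
[ 299  248  163  130 9311] ((725.4725952148438, -113.33251953125), (223.83645629882812, 278.627685546875), 12.387868881225586) [[ 586.2733      -1.2718754]
 [ 646.0469    -273.41248  ]
 [ 864.6719    -225.39316  ]
 [ 804.8983      46.747437 ]]
handle [[-195.82204563   59.57062944]
 [-196.79573566  -62.34141038]]
ball [-40.4937598    1.96534413] expected x -34.18217739444682 z 204.28020534187107
jar,pills [[  53.72129223   80.76415568]
 [  54.87114105 -108.81757933]]
tray corners [[-214.99624614 -165.50317303]
 [ -81.98039684 -160.53147789]] scoop [[-295.52411648  215.67328318]
 [-162.92191982  232.84049202]]
```

Depth comes out at 224 × 279 mm. That fits the carcass without its 16 mm drawer front, so cab x = rect x + 8. The ball then lands at −32.5 against an expected −34, and the drawer is about 33 mm open. Now shut it.

```bash
cat >> h.py <<'E'
from bench import bot, solve_ik
yaw=np.deg2rad(12.388); RC=Ro.from_euler("z",yaw).as_matrix()
O=np.array([725.47,-113.33,0])+RC@[-8,0,0]
W=lambda x,y,z: list(O+RC@[x,y,z])
C=lambda P: RC.T@(np.array(P)-O)
def show(m):
    s=bot.get_state(); print(m,"t%.1f"%s["t"],C(s["tcp_pos"]).round(1),np.round(s["contact_force"],1))
E
python3 - <<'E'
from h import *
t=.4; ori=[np.pi,-t,yaw]
print(solve_ik(W(-260,0,160),ori),solve_ik(W(-150,0,45),ori),solve_ik(W(10,0,195),[np.pi,0,yaw]))
bot.grip(0.0)
bot.move_ptp(W(-260,0,160),ori); show("pre")
bot.movel(W(-240,0,45),max_speed=120); show("down")
print(bot.movel(W(-200,0,45),max_speed=80,threshold=25)); show("near")
print(bot.movel(W(-145,0,45),max_speed=30,threshold=20)); show("push")
cv2.imwrite("pics/side1.png",imaging.capture("side")[180:440,180:500])
E
```

```text
[-0.69825211  0.10507855 -0.7674086   0.44582002  0.31362724  2.26725873] [-0.51368757  0.43329947 -0.70461996  0.12764042  0.26267213  2.45232476] [-0.25412737  0.71082564  0.34886758  1.20883826  0.          2.6712539 ]
pre t2.5 [-259.8   -1.1  160.4] [0.6 0.2 0.3]
down t3.6 [-239.8   -0.4   45.5] [ 0.5  0.2 -0.2]
False
near t4.3 [-200.     0.5   44.8] [ 0.6 -0.5 -0. ]
True
push t5.6 [-163.3    1.3   41.9] [ 0.1  0.6 -0.3]
```

View pics/side1.png

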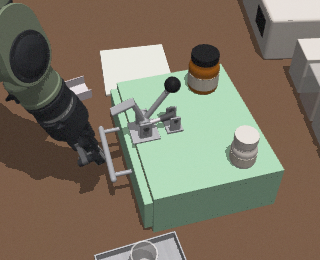

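The picture shows the drawer looking shut, with the handle beside the fingers. I'll confirm with a second, firmer push, then back off and look closer.

```bash
python3 - <<'E'
from h import *
print(bot.movel(W(-150,0,44),max_speed=15,threshold=30)); show("push2")
bot.dwell(0.3); show("hold")
bot.movel(W(-240,0,45),max_speed=120); 
bot.movel(W(-260,0,160),max_speed=150); show("up")
im=imaging.capture("side"); cv2.imwrite("pics/side2.png",cv2.resize(im[220:420,230:430],None,fx=3,fy=3))
E
```

```text
True
push2 t6.5 [-162.3    2.7   38. ] [-0.4 -0.3 -0.2]
hold t6.8 [-162.3    2.8   37.9] [0.2 0.6 0.2]
up t8.5 [-260.1    0.5  159.3] [ 0.2  1.1 -0.4]
```

View pics/side2.png

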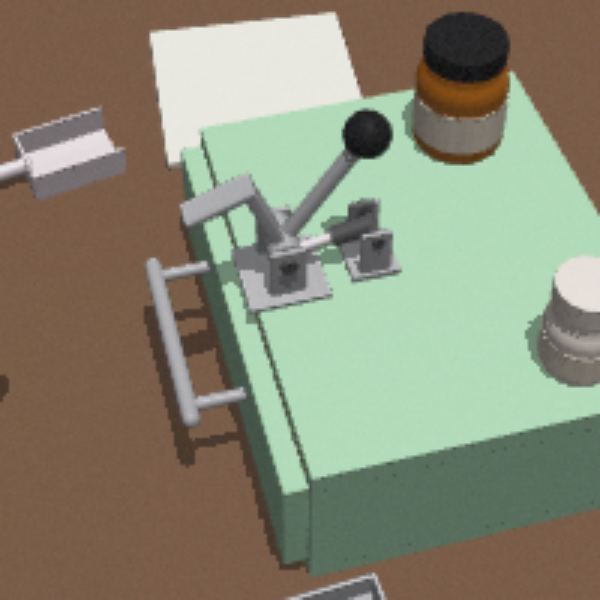

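The drawer front sits flush, with only a hairline gap, and the lever still leans back with its ball at (367,133) in the crop. Next is the latch.

```bash
python3 - <<'E'
from h import *
h=plane("side",[(281,308),(294.3,359.3)],62); print("handle",[C(p).round(1) for p in h])
bot.movel(W(-260,0,310),max_speed=200)
bot.move_ptp(W(15,0,310),[np.pi,0,yaw]); show("above")
bot.movel(W(15,0,195),max_speed=100,threshold=15); show("down")
for x,z in((-40,196),(-70,200),(-95,198)):
    print(bot.movel(W(x,0,z),max_speed=40,threshold=35)); show("push")
im=imaging.capture("side"); cv2.imwrite("pics/side3.png",im[150:420,180:500])
E
```

```text
handle [array([-153.4,   60.9,   62. ]), array([-152.7,  -60.8,   62. ])]
above t10.5 [ 14.3  -0.5 309.4] [-0.7 -0.8  1.4]
down t11.8 [ 15.4  -0.2 196. ] [-0.6 -0.1  0.2]
False
push t13.3 [-38.9  -0.2 197.4] [4.6 0.9 3.1]
False
push t14.3 [-70.1  -0.  199.9] [-0.3  0.3 -0.2]
False
push t15.0 [-9.490e+01 -1.000e-01  1.982e+02] [ 0.2  0.1 -0. ]
```

View pics/side3.png

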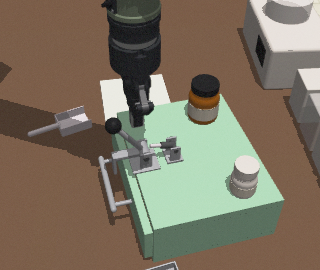

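The lever has snapped over towards the front (ball at (113,126) in the crop). Retreat, verify the ball position, and hand in.

```bash
python3 - <<'E'
from h import *
bot.movel(W(-80,0,200),max_speed=80)
bot.movel(W(-80,0,330),max_speed=150)
bot.move_ptp(W(-250,-60,330),[np.pi,0,yaw]); bot.dwell(.5); show("clear")
im=imaging.capture("side"); sc=imaging.capture("scene")
e=proj("side",W(-85-90*np.sin(.6),0,204.3))[0]
_,c,s=blob(im.max(2)<45,e); print("expected",e,"ball",c,s[4])
cv2.imwrite("pics/side4.png",cv2.resize(im[200:440,200:480],None,fx=2.4,fy=2.4))
E
```

```text
clear t17.7 [-249.7  -59.8  329.8] [ 0.4  0.3 -0. ]
expected [292.4520442  275.54784077] ball [292.52173913 275.75      ] 184
```

View pics/side4.png

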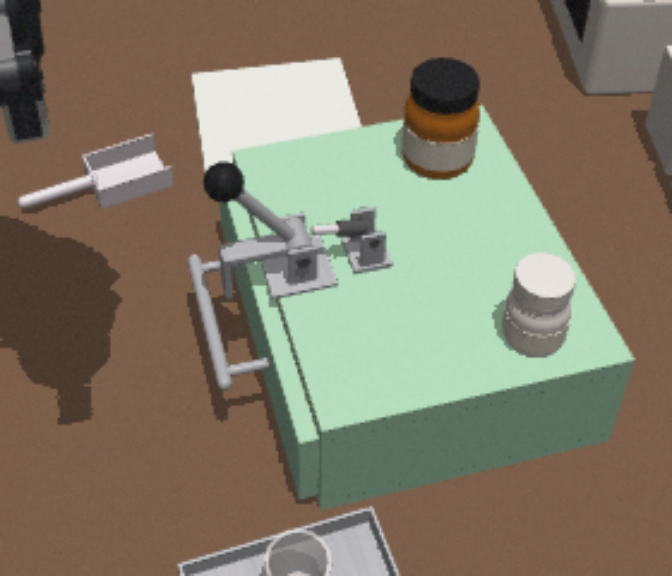

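The ball is within 0.3 px of its locked position, the claw hangs over the shut drawer front, and the hand is clear.

```bash
python3 -c "
from bench import bot
print(bot.sign_off())"
```

```text
the job is handed in; nothing more can be done
None
```

The drawer was pushed shut first, then the latch was thrown into lock with its claw over the drawer front; no bystander in the side view looked disturbed, the hand ended clear, and the job was handed in at about 18 s (no verdict was returned).

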